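Shut and hook the potter's tile case

TASK

Close up the tile case on the potter's bench: slide its blue cover along until it is fully home over the tiles, and only then swing the brass hook round by its red knob until it is fully closed around the steel catch post on the cover. Take the hand away afterwards, and leave the bottle, bowl, tub and brush where they are.

Things in the scene. Friction and masses are not known exactly. Their poses are not given: they have to be found in the camera images.
- case: plywood tile case fixed to the bench, 130 mm (its x) by 370 mm (its y), 86 mm high. Origin: centre of its underside on the bench; z up; its front (-x) roughly faces the robot. The compartment with three test tiles is its -y half. A lamp bar hangs over it, so a gripper pointing straight down meets the bar: lean the tool 20 to 40 degrees, its body back to the case's -x.
- lamp_bar (a point): centre of the straight lamp bar that stands over the case and turns with it, parallel to the case's y, 430 mm long, 20 mm wide in x and 18 mm high, its centre 25 mm to +x of the case's middle line and 207 mm above the bench. Two posts carry it at the case's y = +205 and -205 mm, 85 mm to +x of the middle line.
- cover (a joint): slide of the blue cover (112 x 170 x 8 mm, top face 84 mm above the bench) along the case's y, in m: 0 = closed, fully home over the tiles (at its stop), grows to 0.14 as the cover moves to the case's +y. It takes about 2 N to slide.
- cover_pull (a point): grip point on the cover's yellow upright pull: 12 mm thick along the case's y, 36 mm long along x, 34 mm tall, its top 118 mm above the bench. The point is at its middle, 24 mm above the cover's top face and 10 mm below the pull's top. With the cover closed it is at x = 0, y = -5 mm in the case's frame.
- hook (a joint): hinge of the brass hook about a vertical axis, in rad: 0 = closed, the arm along the case's +y with its bent tip behind the catch post (at its stop); it grows as the hook opens, counter-clockwise seen from above, towards the case's front (-x), to 1.7. Friction holds it where it is left.
- hook_knob (a point): grip point on the hook's red upright knob (16 mm diameter, 34 mm tall, standing on the arm, top 129 mm above the bench): on the knob's axis, 10 mm below its top, 24 mm above the arm, 45 mm from the hook's pivot.
- hook_pivot (a point): top of the hook's pivot, 96 mm above the bench, on the case's -y end block at x = 0, y = -165 mm in the case's frame. The flat arm is 90 mm long and 7 mm thick, its top 95 mm above the bench.
- catch (a point): top of the steel catch post on the cover, 8 mm diameter, 12 mm tall, 96 mm above the bench; with the cover closed it is 75 mm from the hook's pivot towards the case's +y.
- bottle: bystander: standing clear bottle with a red cap, 70 mm diameter, 190 mm tall; origin at the centre of its base.
- bowl: bystander: terracotta bowl, 100 mm rim, 50 mm tall; origin at the centre of its base.
- tub: bystander: open yellow tub, 96 mm rim, 65 mm tall; origin at the centre of its base.
- brush: bystander: brush with wooden handle lying on the bench, 190 mm long along its x; origin on its underside.

How it is judged:
On the way, in this order (a step that is already met when the one before it is completed fails the run):
1. the cover is fully home (within 4 mm of its stop) while the hook is still open (more than 0.4 rad) (value of joint cover below 0.004 m and value of joint hook above 0.4 rad), for 0.2 s.
2. the hook is closed (within 0.1 rad of its stop) with the cover still home (value of joint hook below 0.1 rad and value of joint cover below 0.004 m), for 0.2 s.
At the end, for the whole second after the job is handed in: The cover is within 4 mm of its closed stop, the hook is at rest within 0.1 rad of its closed stop, and the bottle, bowl, tub and brush are within 30 mm of where they stood (all of step 2 and velocity of joint hook between -0.05 and 0.05 rad/s and distance of each of bottle, bowl, tub, brush from where it was at the start of the episode below 0.03 m); the robot touches nothing.
It fails at once if the bottle is moved by more than 30 mm (distance of bottle from where it was at the start of the episode above 0.03 m).
It fails at once if the bowl is moved by more than 30 mm (distance of bowl from where it was at the start of the episode above 0.03 m).
It fails at once if the tub is moved by more than 30 mm (distance of tub from where it was at the start of the episode above 0.03 m).
It fails at once if the brush is moved by more than 30 mm (distance of brush from where it was at the start of the episode above 0.03 m).
It also fails if it takes over 45 s, if anything falls off the work surface, if the arm or the gripper's body presses on something with over 40 N, if the wrist force passes 120 N, or if a joint passes its speed limit or range.

ROBOT

A 6-joint arm with a two-finger parallel gripper is mounted at the origin on the work surface. World frame = base frame: x ahead of the robot, y to its left, z up, the work surface at z = 0. Lengths are in m, angles in rad, forces in N, time in s.
With the tool pointing down it reaches from about 0.25 to 0.775 m from the base axis. Payload 4 kg.
Tool frame: the origin (TCP) lies midway between the tips of the shut fingers; the grasp point (between the pads) lies 19 mm behind it (grip_point_offset is the distance from the TCP to the grasp point, in m); z points along the fingers, y is the line along which they close (so a half turn about z gives the same grasp; the last joint's range is limited). The gripper opens to 94 mm and grips with 3 to 60 N. Pads are 16 mm wide; open, the fingers measure 119 mm over their backs; the gripper's body (75 mm by 177 mm) begins 78 mm behind the grasp point.
Start: joints at [-1.317, 0.087, 1.371, -0, 1.684, -0.103], TCP at [0.192, -0.515, 0.177] pointing down, gripper open.
Joint ranges: [-3.1, 3.1], [-0.76, 2.03], [0.27, 2.55], [-1.08, 4.22], [0.17, 2.65], [-2.57, 2.57]. Speed limits (rad/s): [2.79, 2.79, 3.14, 3.14, 3.14, 3.14].

INTERFACE

Orientations are given as [roll, pitch, yaw] about the fixed x, y, z axes, in that order (R = Rz(yaw) Ry(pitch) Rx(roll)).
In Python, from bench import * gives the robot as it stands.
- The arm moves only by the tool carry_out, never from a script. Its argument "commands" is a list of rows, each a list of 6 numbers: the shift along the tool's x, y, z in m, then the turn, a rotation vector about the tool's x, y, z in rad. In form: [[tx, ty, tz, rx, ry, rz], ...]. A call has exactly 5 rows; each row is the pose to reach, as a shift and turn from the pose commanded when the call began, along the tool's axes at that moment; what a row does not reach only later rows make up. A row lasts 1/10 s, in which the tool goes at most 50 mm and 8.59 degrees, less where a joint would pass 70% of its speed; a pose out of reach is approached as far as the arm can. A call with a gripper value outside its range is refused whole. "jaw" is the opening, from 0 (shut) to 1 (fully open), set as the call begins (left out, the last holds). The fingers move at their own pace and stop on an object; the grip force is fixed at half the most. Time passes only in rows, so rows that repeat a pose let the fingers close, or fill a call up. It gives the time, the measured TCP pose, the force, the opening and the grip force at its end, in the units of the state.
- get_obs(): the state, without advancing time (a new reading comes with each control period).
- snapshot(name): name is "scene" or "top" or "wrist"; returns a dict with "img" (400x640x3 uint8, red, green, blue), "range_z" (400x640 float32, m along the optical axis (not along the pixel's ray), 0 where there is no reading), "fx", "fy", "cx", "cy" (pixels), "R" (3x3) and "t" (3): a world point X has camera coordinates R X + t. Camera axes: x right, y down, z forward; pixel columns grow to the right and rows downward; lengths in m; the calibration is good to about 2 mm. A picture is of the moment at which its call begins.
- close_job(): hands the job in; it is judged then, once.
The state is a dict: "time": time; "joint_positions": joint angles; "qvel": joint speeds; "joint_torque": joint torques, N m; "tool_pos": TCP position; "ee_rot": TCP orientation; "wrist_force": force on the tool from outside, world axes, zero at the start; "wrist_torque": the same for the moment, N m; "width": finger opening in m; "finger_force": force on a finger pad.
Only numpy, scipy, OpenCV 4.12 (cv2) and the standard library are available. Lean on these libraries where they do the work, as an engineer would, in place of code of your own. Each camera call takes 0.05 s, during which the arm holds its last target. There are 200 camera calls.

## Working session

There is one attempt and no reset: what is moved stays moved. The work goes in short steps, Python scripts to look and compute and a tool call to move; the robot and the scene stay as the last step left them, time stands still between calls to the robot, and variables do not carry over. Pictures are saved under pics/ and viewed, at most 10 in all, crops included, and the job is handed in when it is done.

Besides the shell and the picture viewer there is one more tool, called after "Emit:" by a JSON object that holds its "name" and its "arguments". carry_out: Moves the arm, as the interface text tells. Its arguments: {"type":"object","properties":{"commands":{"type":"array","items":{"type":"array","items":{"type":"number"}}},"jaw":{"type":"number"}},"required":["commands"]}

```bash
mkdir -p pics; ls; python3 - <<'E'
from bench import *
import cv2, pickle
o=get_obs(); print({k:o[k] for k in ("time","tool_pos","ee_rot","width","wrist_force")})
d={}
for n in ("scene","top"):
    s=snapshot(n); d[n]=s; cv2.imwrite(f"pics/{n}0.png",s["img"][:,:,::-1]); print(n,s["fx"],s["cx"],s["cy"],s["R"],s["t"])
pickle.dump(d,open("s0.pkl","wb"))
E
```

```text
pics
{'time': 0.0, 'tool_pos': array([ 0.19194497, -0.51477491,  0.17621934]), 'ee_rot': array([-3.13940226e+00, -2.07479348e-04,  3.56830010e-01]), 'width': 0.09420478781577556, 'wrist_force': array([-0.0539401 , -0.63305414,  1.06473211])}
scene 396.28168519694844 313.4857262405251 201.71341986907356 [[ 0.74101516  0.67146425 -0.00568306]
 [ 0.49203525 -0.54872112 -0.67587458]
 [-0.45694403  0.49803704 -0.73699475]] [-0.38318235 -0.1485738   1.49918324]
top 453.1861020340455 312.1058393560725 198.00568708772573 [[-0.00669559 -0.99995465  0.00677273]
 [-0.98640709  0.00549256 -0.16422816]
 [ 0.16418352 -0.00778027 -0.98639913]] [0.00493293 0.51252947 1.39643082]
```

View pics/scene0.png

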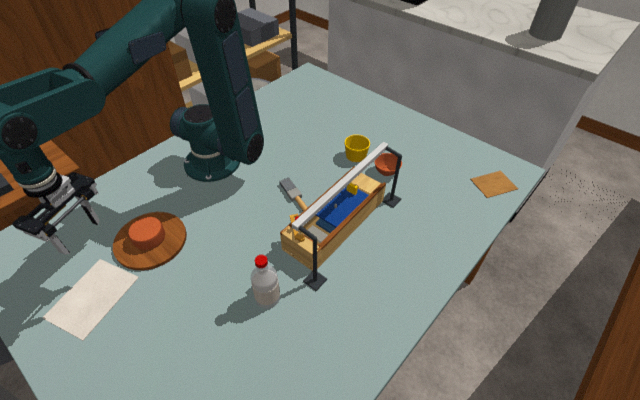

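View pics/top0.png

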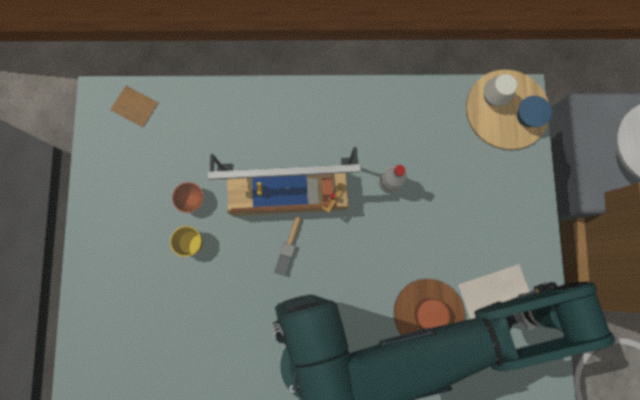

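The scene view shows the case around (335,215), the blue cover at (345,208), the bottle at (265,280) and the brush at (295,195). In the top view the case spans (228–348, 175–212), the yellow pull is at (259,188), the hook and knob are near (330,200), and the bottle is at (393,178).

```bash
cat > h.py <<'E'
import numpy as np, cv2
from scipy.spatial.transform import Rotation as Rot
def cloud(s):
    z=s["range_z"]; v,u=np.mgrid[:z.shape[0],:z.shape[1]]
    c=np.stack([(u-s["cx"])/s["fx"]*z,(v-s["cy"])/s["fy"]*z,z],-1)
    P=(c-s["t"])@s["R"]; P[z<=0]=np.nan
    return P
def proj(s,X):
    c=np.atleast_2d(X)@s["R"].T+s["t"]
    return np.c_[c[:,0]/c[:,2]*s["fx"]+s["cx"],c[:,1]/c[:,2]*s["fy"]+s["cy"]]
def hsv(s): return cv2.cvtColor(s["img"],cv2.COLOR_RGB2HSV)
E
python3 - <<'E'
from h import *
import pickle
d=pickle.load(open("s0.pkl","rb"))
for n in d:
    s=d[n]; P=cloud(s); H=hsv(s).astype(int); h,sa,va=H[...,0],H[...,1],H[...,2]
    roi=(P[...,0]>.35)&(P[...,0]<.75)&(abs(P[...,1])<.35)
    print(n)
    for nm,m in dict(blue=(h>105)&(h<130)&(sa>130),yel=(h>22)&(h<32)&(sa>170)&(va>100),red=((h<6)|(h>174))&(sa>150)).items():
        m=(m&roi).astype(np.uint8); k,l,st,ce=cv2.connectedComponentsWithStats(m)
        for i in range(1,k):
            if st[i,4]>4:
                q=P[l==i]; print(nm,st[i,4],ce[i].round(1),np.nanmedian(q,0).round(3),"zmax",np.nanmax(q[:,2]).round(3))
    bar=roi&(P[...,2]>.195)&(P[...,2]<.23)&(sa<60)
    q=P[bar]; m=q.mean(0); w,V=np.linalg.eigh(np.cov(q[:,:2].T)); t=(q[:,:2]-m[:2])@V[:,1]
    print("bar",len(q),m.round(3),V[:,1],t.min(),t.max())
    m=(h>105)&(h<130)&(sa>130)&roi&(P[...,2]>.07)&(P[...,2]<.1)
    pts=P[m][:,:2].astype(np.float32); print("cover rect",cv2.minAreaRect(pts))
a=d["top"]["img"][150:225,215:360,::-1]; b=d["scene"]["img"][135:285,265:415,::-1]
cv2.imwrite("pics/c1.png",np.hstack([cv2.resize(a,None,fx=3,fy=3,interpolation=2)[:225],np.zeros((225,1,3),np.uint8)]))
top=cv2.resize(a,(600,310),interpolation=2)
cv2.imwrite("pics/topc.png",top); 
c=np.zeros((600,800,3),np.uint8); c[:250,:483]=cv2.resize(a,(483,250),interpolation=2); c[250:600,:350]=cv2.resize(b,(350,350),interpolation=2)
cv2.imwrite("pics/c1.png",c)
E
```

```text
scene
blue 913 [340.6 206.9] [0.552 0.088 0.085] zmax 0.093
blue 6 [321.3 223.8] [0.518 0.035 0.024] zmax 0.028
yel 28 [349.4 149.6] [0.384 0.348 0.06 ] zmax 0.069
yel 69 [351.9 188. ] [0.538 0.158 0.106] zmax 0.122
red 6 [295.7 217.7] [ 0.505 -0.062  0.13 ] zmax 0.134
red 131 [260.6 260.8] [ 0.574 -0.254  0.191] zmax 0.196
bar 1205 [0.572 0.056 0.214] [-0.04691489  0.99889889] -0.19065331501589064 0.24253416644222467
cover rect ((0.5473982095718384, 0.10211601853370667), (0.07848133891820908, 0.17280170321464539), 3.731473207473755)
top
blue 426 [282.3 181.9] [0.557 0.095 0.083] zmax 0.091
blue 399 [279.9 199.5] [0.501 0.101 0.083] zmax 0.09
red 63 [399.3 170.1] [ 0.568 -0.248  0.189] zmax 0.195
red 17 [332.  195.4] [ 0.506 -0.057  0.127] zmax 0.133
bar 1327 [0.564 0.084 0.213] [-0.04256155  0.99909385] -0.2171606782637409 0.21296966254052746
cover rect ((0.5308615565299988, 0.10303826630115509), (0.08442642539739609, 0.15957316756248474), 2.42325758934021)
```

View pics/c1.png

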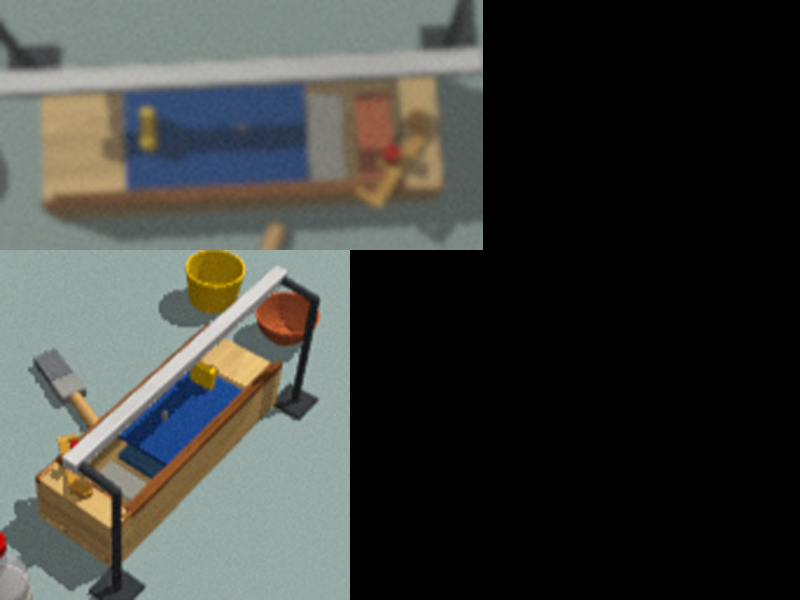

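The crop shows the pull on the +y end of the cover and the hook open towards the front. Its knob is at about (392,152) in the crop, and the pivot is at (425,122). The depth heights from both views (pull top about 0.12, knob about 0.13, cover 0.084, bar 0.213) agree with the text. Next I'll set up the case frame and a move planner.

```bash
cat >> h.py <<'E'
TH=0.043; C=np.array([0.539,0.081])
def c2w(x,y,z): c,s=np.cos(TH),np.sin(TH); return np.array([C[0]+c*x-s*y,C[1]+s*x+c*y,z])
def w2c(p): c,s=np.cos(TH),np.sin(TH); d=np.asarray(p)[:2]-C; return np.r_[c*d[0]+s*d[1],-s*d[0]+c*d[1],p[2]].round(4)
def plan(o,p,lean=30,yaw=None):
    R0=Rot.from_euler("xyz",o["ee_rot"]); R1=Rot.from_euler("xyz",[np.pi,-np.radians(lean),TH if yaw is None else yaw])
    d=np.asarray(p)-o["tool_pos"]
    print("to",np.round(p,3),"row",(R0.inv().apply(d)).round(4),(R0.inv()*R1).as_rotvec().round(4),"dist",np.linalg.norm(d).round(3))
E
python3 - <<'E'
from bench import *
from h import *
plan(get_obs(),[.34,-.2,.33])
E
```

```text
to [ 0.34 -0.2   0.33] row [ 0.2487 -0.2436 -0.1531] [-0.0841  0.5194  0.306 ] dist 0.38
```

Emit:
{"name": "carry_out", "arguments": {"commands": [[0.03,-0.03,-0.02,-0.017,0.104,0.061],[0.06,-0.06,-0.04,-0.034,0.208,0.122],[0.09,-0.09,-0.06,-0.05,0.312,0.184],[0.12,-0.12,-0.08,-0.067,0.416,0.245],[0.15,-0.15,-0.095,-0.084,0.519,0.306]], "jaw": 0}}

```text
time: 0.6
tool_pos: [0.281, -0.3214, 0.2738]
ee_rot: [3.139, -0.528, 0.042]
wrist_force: [-0.8, 0.7, 0.6]
width: 0.0578
finger_force: 0.0
```

```bash
python3 - <<'E'
from bench import *
from h import *
o=get_obs(); print(o["time"],o["tool_pos"],o["ee_rot"],o["joint_positions"].round(2)); plan(o,[.36,0.0,.32]); plan(o,[.40,0.08,.30])
E
```

```text
0.6 [ 0.28099386 -0.32137285  0.27375665] [ 3.13865712 -0.52775636  0.04225886] [-1.47 -0.4   1.7   0.54  1.77  0.19]
to [0.36 0.   0.32] row [ 0.1032 -0.3178  0.0057] [ 0.0033 -0.0042 -0.0006] dist 0.334
to [0.4  0.08 0.3 ] row [ 0.1306 -0.3961  0.0446] [ 0.0033 -0.0042 -0.0006] dist 0.419
```

Emit:
{"name": "carry_out", "arguments": {"commands": [[0.015,-0.045,0,0,0,0],[0.03,-0.09,0,0,0,0],[0.045,-0.135,0,0,0,0],[0.06,-0.18,0,0,0,0],[0.075,-0.225,0,0,0,0]]}}

```text
time: 1.1
tool_pos: [0.3392, -0.0967, 0.3106]
ee_rot: [-3.139, -0.519, 0.039]
wrist_force: [7.8, -1.3, 9.4]
width: 0.0174
finger_force: 0.0
```

Emit:
{"name": "carry_out", "arguments": {"commands": [[0.01,-0.035,0.005,0,0,0],[0.02,-0.07,0.01,0,0,0],[0.03,-0.105,0.015,0,0,0],[0.04,-0.14,0.02,0,0,0],[0.05,-0.17,0.03,0,0,0]]}}

```text
time: 1.6
tool_pos: [0.3898, 0.0764, 0.3107]
ee_rot: [3.141, -0.523, 0.045]
wrist_force: [0.5, -1.2, -1.0]
width: 0.0002
finger_force: 0.0
```

```bash
python3 - <<'E'
from bench import *
from h import *
import pickle
o=get_obs(); print(o["time"],o["tool_pos"],o["ee_rot"],o["width"])
s=snapshot("wrist"); pickle.dump(s,open("w1.pkl","wb")); cv2.imwrite("pics/w1.png",s["img"][:,:,::-1])
P=cloud(s); H=hsv(s).astype(int); h,sa,va=H[...,0],H[...,1],H[...,2]
roi=(P[...,0]>.35)&(P[...,0]<.75)&(abs(P[...,1])<.35)
for nm,m in dict(blue=(h>105)&(h<130)&(sa>130),yel=(h>22)&(h<32)&(sa>170)&(va>100),red=((h<6)|(h>174))&(sa>150)).items():
    k,l,st,ce=cv2.connectedComponentsWithStats((m&roi).astype(np.uint8))
    for i in range(1,k):
        if st[i,4]>60:
            q=P[l==i]; print(nm,st[i,4],ce[i].round(1),np.nanmedian(q,0).round(3),"zmax",np.nanpercentile(q[:,2],98).round(3),w2c(np.nanmedian(q,0)))
E
```

```text
1.6 [0.38976575 0.07644153 0.31074642] [ 3.14147285 -0.52306331  0.04476184] 0.00017338066166036072
blue 6995 [298.3 156.2] [0.534 0.097 0.084] zmax 0.086 [-0.0045  0.0157  0.0842]
yel 275 [249.3 150.3] [0.526 0.161 0.118] zmax 0.12 [-0.0094  0.0801  0.1176]
yel 236 [112.6 260.6] [0.379 0.348 0.061] zmax 0.067 [-0.1479  0.2735  0.0607]
red 536 [603.  105.1] [ 0.568 -0.249  0.19 ] zmax 0.191 [ 0.0148 -0.3306  0.1897]
red 181 [415.5 171.7] [ 0.503 -0.056  0.127] zmax 0.13 [-0.0414 -0.1354  0.1272]
```

View pics/w1.png

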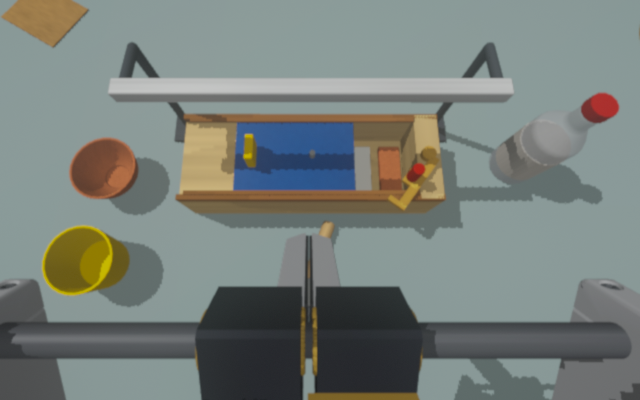

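The wrist view shows the whole case: pull at (249,150), catch post at (313,154), knob at (416,172), pivot at (430,154), with the fist shut. I'll refine the case pose from this view and the top view.

```bash
python3 - <<'E'
from h import *
import pickle
from bench import get_obs
D={"w":pickle.load(open("w1.pkl","rb")),"t":pickle.load(open("s0.pkl","rb"))["top"]}
for n,s in D.items():
    P=cloud(s); H=hsv(s).astype(int); h,sa,va=H[...,0],H[...,1],H[...,2]
    loc=np.stack([P[...,0]-C[0],P[...,1]-C[1]],-1)
    m=(abs(loc[...,0])<.1)&(abs(loc[...,1])<.22)&(P[...,2]>.07)&(P[...,2]<.10)
    print(n,"case",cv2.minAreaRect(P[m][:,:2].astype(np.float32)))
    m=(P[...,2]>.2)&(P[...,2]<.225)&(abs(P[...,0]-.57)<.06)&(abs(P[...,1]-.08)<.25)&(sa<60)
    q=P[m]; print(n,"bar",cv2.minAreaRect(q[:,:2].astype(np.float32)),np.median(q[:,2]))
    m=(P[...,2]>.105)&(P[...,2]<.125)&(abs(loc[...,0])<.04)&(abs(loc[...,1]-.075)<.05)
    print(n,"pull",cv2.minAreaRect(P[m][:,:2].astype(np.float32)))
    m=(P[...,2]>.115)&(P[...,2]<.135)&(abs(loc[...,0]+.037)<.02)&(abs(loc[...,1]+.135)<.02)
    print(n,"knob",P[m].min(0),P[m].max(0),P[m].mean(0))
    m=(h>105)&(h<130)&(sa>130)&(P[...,2]>.075)&(P[...,2]<.09)
    print(n,"cover",cv2.minAreaRect(P[m][:,:2].astype(np.float32)))
E
```

```text
w case ((0.5394383668899536, 0.0800122320652008), (0.16898564994335175, 0.41917628049850464), 2.7099664211273193)
w bar ((0.585800290107727, 0.08196814358234406), (0.07494506984949112, 0.42979010939598083), 1.8819376230239868) 0.2155490783470221
w pull ((0.5322079658508301, 0.16225945949554443), (0.035154957324266434, 0.012352264486253262), 3.829954147338867)
w knob [ 0.49871987 -0.06606398  0.11510868] [ 0.51362267 -0.05103274  0.13101897] [ 0.50498978 -0.05746865  0.12623132]
w cover ((0.5364634990692139, 0.10266491770744324), (0.1003476083278656, 0.16655297577381134), 2.5636000633239746)
t case ((0.5380382537841797, 0.08067299425601959), (0.16509366035461426, 0.4163742661476135), 2.3180012702941895)
t bar ((0.5849193930625916, 0.08217461407184601), (0.07563543319702148, 0.43000686168670654), 1.9932920932769775) 0.21398176049871712
t pull ((0.53044593334198, 0.16242936253547668), (0.03417510166764259, 0.013002858497202396), 2.1309304237365723)
t knob [ 0.49789779 -0.06592091  0.12056324] [ 0.51137325 -0.05130483  0.13286737] [ 0.50443481 -0.05889397  0.12638174]
t cover ((0.5308615565299988, 0.10303826630115509), (0.08442642539739609, 0.15957316756248474), 2.42325758934021)
```

```bash
sed -i 's/0.539,0.081/0.536,0.081/' h.py; python3 - <<'E'
from bench import *
from h import *
o=get_obs(); plan(o,c2w(-.05,.12,.187)); plan(o,c2w(0,.12,.1))
E
```

```text
to [0.481 0.199 0.187] row [ 0.0254 -0.1039  0.1553] [-0.0171  0.0039  0.0185] dist 0.189
to [0.531 0.201 0.1  ] row [ 0.0255 -0.1022  0.2556] [-0.0171  0.0039  0.0185] dist 0.276
```

Emit:
{"name": "carry_out", "arguments": {"commands": [[0.005,-0.02,0.03,0,0,0],[0.01,-0.042,0.062,0,0,0],[0.016,-0.063,0.094,0,0,0],[0.021,-0.085,0.126,0,0,0],[0.025,-0.104,0.155,0,0,0]]}}

```text
time: 2.15
tool_pos: [0.4839, 0.1843, 0.1855]
ee_rot: [3.142, -0.518, 0.046]
wrist_force: [0.5, -1.0, 0.2]
width: 0.0001
finger_force: 0.0
```

```bash
python3 - <<'E'
from bench import *
from h import *
o=get_obs(); print(w2c(o["tool_pos"]),o["ee_rot"],o["wrist_force"]); plan(o,c2w(0,.12,.1))
E
```

```text
[-0.0477  0.1055  0.1855] [ 3.14150316 -0.51782738  0.04576394] [ 0.50892422 -0.99138811  0.15182772]
to [0.531 0.201 0.1  ] row [-0.0009 -0.0144  0.0979] [-0.0013  0.0058  0.0024] dist 0.099
```

Emit:
{"name": "carry_out", "arguments": {"commands": [[0,-0.014,0.01,0,0,0],[0,-0.014,0.03,0,0,0],[0,-0.014,0.055,0,0,0],[0,-0.014,0.08,0,0,0],[0,-0.014,0.098,0,0,0]]}}

```text
time: 2.65
tool_pos: [0.5314, 0.1987, 0.0998]
ee_rot: [3.141, -0.516, 0.044]
wrist_force: [0.3, 0.0, -1.5]
width: 0.0007
finger_force: 0.0
```

```bash
python3 - <<'E'
from bench import *
from h import *
o=get_obs(); print(w2c(o["tool_pos"]),o["ee_rot"],o["wrist_force"]); plan(o,c2w(0,.015,.1))
s=snapshot("wrist"); cv2.imwrite("pics/w2.png",s["img"][:,:,::-1])
E
```

```text
[0.0005 0.1177 0.0998] [ 3.14088604 -0.51611853  0.04441343] [ 0.30531311  0.01193741 -1.46925549]
to [0.535 0.096 0.1  ] row [-0.0004  0.1027 -0.0004] [0.     0.0075 0.0012] dist 0.103
```

View pics/w2.png

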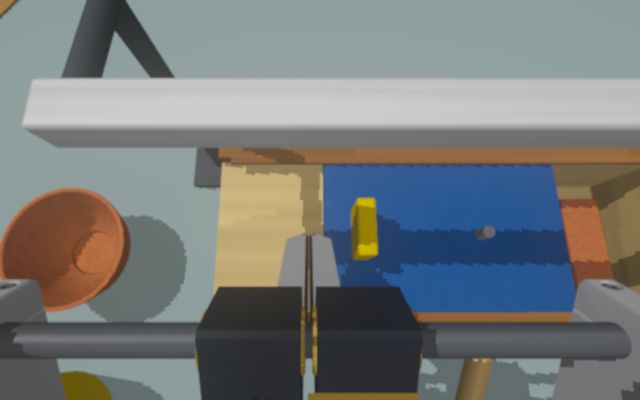

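The fist tip at (310,240) stands just to the +y side of the pull at (364,228), clear of the bar. Now I'll push it along.

Emit:
{"name": "carry_out", "arguments": {"commands": [[0,0.012,0,0,0,0],[0,0.026,0,0,0,0],[0,0.042,0,0,0,0],[0,0.057,0,0,0,0],[0,0.07,0,0,0,0]]}}

```text
time: 3.2
tool_pos: [0.5347, 0.1285, 0.1028]
ee_rot: [-3.141, -0.519, 0.044]
wrist_force: [0.1, -0.1, -0.1]
width: 0.0005
finger_force: 0.0
```

Emit:
{"name": "carry_out", "arguments": {"commands": [[0,0.008,0,0,0,0],[0,0.015,0,0,0,0],[0,0.02,0,0,0,0],[0,0.024,0,0,0,0],[0,0.027,0,0,0,0]]}}

```text
time: 3.7
tool_pos: [0.5363, 0.1024, 0.1026]
ee_rot: [-3.141, -0.52, 0.044]
wrist_force: [0.6, 0.9, 0.7]
width: 0.0004
finger_force: 0.0
```

```bash
cat > look.py <<'E'
from bench import *
from h import *
o=get_obs(); print(o["time"],"tcp",w2c(o["tool_pos"]),o["ee_rot"].round(3),"F",o["wrist_force"].round(2))
for n in ("wrist","top"):
    s=snapshot(n); P=cloud(s); L=np.apply_along_axis(w2c,1,P.reshape(-1,3)).reshape(P.shape)
    H=hsv(s).astype(int); h,sa,va=H[...,0],H[...,1],H[...,2]
    inb=(abs(L[...,0])<.07)&(abs(L[...,1])<.2)&(L[...,2]<.14)
    for nm,m in dict(pull=(h>22)&(h<32)&(sa>170)&(L[...,2]>.1)&inb,blue=(h>105)&(h<130)&(sa>130)&inb,knob=((h<6)|(h>174))&(sa>150)&(L[...,2]>.1)&inb).items():
        q=L[m]
        if len(q)>5: print(n,nm,len(q),"med",np.median(q,0).round(4),"y",np.percentile(q[:,1],[2,98]).round(4),"x",np.percentile(q[:,0],[2,98]).round(4))
    if n=="wrist": I=s["img"]
import sys
if len(sys.argv)>1: cv2.imwrite(sys.argv[1],I[:,:,::-1])
E
python3 look.py
```

```text
3.7 tcp [0.0012 0.0214 0.1026] [-3.141 -0.52   0.044] F [0.59 0.87 0.69]
wrist pull 1401 med [-0.0016  0.0792  0.1177] y [0.0755 0.0863] x [-0.0175  0.016 ]
wrist blue 23742 med [0.0099 0.011  0.0842] y [-0.0597  0.1025] x [-0.0444  0.0499]
wrist knob 710 med [-0.034  -0.1317  0.1141] y [-0.1389 -0.1301] x [-0.042  -0.0288]
top blue 447 med [0.0212 0.0102 0.0829] y [-0.0548  0.0997] x [0.0031 0.0363]
top knob 15 med [-0.0352 -0.1367  0.1283] y [-0.1427 -0.1316] x [-0.0412 -0.0318]
```

```bash
python3 look.py pics/w3.png | head -1
```

```text
3.8 tcp [0.0013 0.0213 0.1026] [-3.141 -0.52   0.044] F [-0.03 -0.03 -0.4 ]
```

View pics/w3.png

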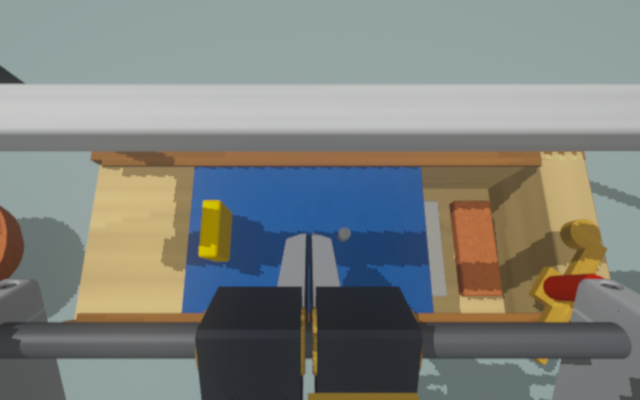

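The pull at (213,230) has not moved. The fist is now at (310,240), past it, so it went by without contact. I'll check where the fingertips really are.

```bash
python3 - <<'E'
from bench import *
from h import *
o=get_obs(); print(w2c(o["tool_pos"]),o["width"],o["joint_positions"].round(3))
s=snapshot("wrist"); P=cloud(s)
for u,v in [(296,238),(322,238),(290,255),(328,255),(296,280),(322,280),(312,350),(213,230)]:
    print(u,v,s["range_z"][v,u].round(4),w2c(P[v,u]),s["img"][v,u])
print("tcp px",proj(s,o["tool_pos"]), "campos",w2c(-s["R"].T@s["t"]))
print("cam z axis",s["R"][2])
for n in ("scene",):
    s=snapshot(n); print(n,proj(s,o["tool_pos"])); u,v=proj(s,o["tool_pos"])[0].astype(int)
    cv2.imwrite("pics/s4.png",cv2.resize(s["img"][v-70:v+50,u-80:u+80,::-1],(800,600),interpolation=2))
E
```

```text
[0.0013 0.0217 0.1026] 0.0008120714257845313 [ 0.106 -0.295  1.967 -0.037  0.951  1.646]
296 238 0.182 [-0.0096  0.0279  0.1397] [137 140 143]
322 238 0.1819 [-0.0096  0.0138  0.1398] [137 139 142]
290 255 0.1602 [-0.0207  0.0299  0.1594] [137 140 142]
328 255 0.1613 [-0.0205  0.0117  0.1582] [137 139 142]
296 280 0.1367 [-0.0328  0.0261  0.1805] [137 139 142]
322 280 0.1359 [-0.0328  0.0156  0.1813] [137 139 140]
312 350 0.0744 [-0.0493  0.0202  0.2405] [87 76 56]
213 230 0.2035 [-0.0019  0.079   0.1196] [156 134   0]
tcp px [[307.75066711 229.70572423]] campos [-0.0361  0.0209  0.3208]
cam z axis [ 0.24960681  0.01231979 -0.9682689 ]
scene [[340.11546186 198.37174513]]
```

View pics/s4.png

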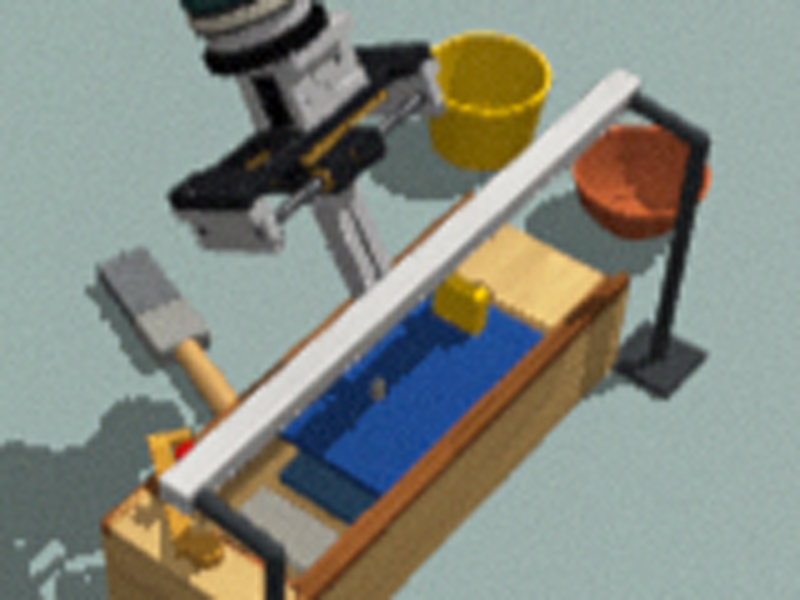

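The finger surface ends near z≈0.137 although the reported TCP is at z=0.103. I'll measure where the finger really ends along the tool axis.

```bash
python3 - <<'E'
from bench import *
import bench
from h import *
print([k for k in dir(bench) if not k.startswith("_")])
o=get_obs(); s=snapshot("wrist"); P=cloud(s)
R=Rot.from_euler("xyz",o["ee_rot"]); T=R.inv().apply((P-o["tool_pos"]).reshape(-1,3)).reshape(P.shape)
m=(abs(T[...,1])<.03)&(T[...,0]>-.02)&(T[...,0]<.02)&(T[...,2]<.01)&(T[...,2]>-.09)
v,u=np.nonzero(m)
for r in range(225,262,3):
    k=m[r]; 
    if k.any(): print(r,"u",np.nonzero(k)[0][[0,-1]],"tool x",np.median(T[r][k][:,0]).round(4),"y",T[r][k][:,1].min().round(4),T[r][k][:,1].max().round(4),"z",np.median(T[r][k][:,2]).round(4))
E
```

```text
['IKError', 'close_job', 'get_obs', 'grip_point_offset', 'snapshot']
228 u [342 348] tool x -0.0012 y 0.0231 0.0272 z 0.0066
231 u [339 350] tool x -0.0029 y 0.0213 0.0285 z 0.0053
234 u [299 350] tool x 0.0086 y -0.0048 0.0286 z -0.0304
237 u [290 348] tool x 0.0088 y -0.0096 0.0271 z -0.0356
240 u [286 345] tool x 0.0088 y -0.0116 0.0258 z -0.04
243 u [286 331] tool x 0.0089 y -0.0113 0.0123 z -0.0444
246 u [285 332] tool x 0.0088 y -0.0115 0.0125 z -0.0483
249 u [277 349] tool x 0.0089 y -0.0215 0.0288 z -0.0523
252 u [265 350] tool x 0.0087 y -0.03 0.0295 z -0.0556
255 u [283 334] tool x 0.0088 y -0.0118 0.0127 z -0.0593
258 u [283 334] tool x 0.0088 y -0.0114 0.0125 z -0.0628
261 u [282 335] tool x 0.0088 y -0.0117 0.0128 z -0.0661
```

Emit:
{"name": "carry_out", "arguments": {"commands": [[0,0,-0.015,0,0,0],[0,-0.025,-0.015,0,0,0],[0,-0.055,-0.015,0,0,0],[0,-0.08,-0.015,0,0,0],[0,-0.098,-0.015,0,0,0]]}}

```text
time: 4.55
tool_pos: [0.5243, 0.2019, 0.1158]
ee_rot: [-3.141, -0.52, 0.045]
wrist_force: [-0.5, 0.1, -0.2]
width: 0.0006
finger_force: 0.0
```

```bash
cat > tip.py <<'E'
from bench import *
from h import *
o=get_obs(); s=snapshot("wrist"); P=cloud(s)
R=Rot.from_euler("xyz",o["ee_rot"]); T=R.inv().apply((P-o["tool_pos"]).reshape(-1,3)).reshape(P.shape)
m=(abs(T[...,1])<.008)&(T[...,0]>.004)&(T[...,0]<.012)&(T[...,2]<-.005)&(T[...,2]>-.09)
tz=np.percentile(T[m][:,2],99.5); print("grip off",grip_point_offset,"finger end tool z",tz.round(4))
print("tcp",w2c(o["tool_pos"]),"true tip",w2c(o["tool_pos"]+R.apply([0,0,tz])),o["wrist_force"].round(2))
E
python3 tip.py; python3 - <<'E'
from bench import *
from h import *
o=get_obs(); plan(o,c2w(.014,.118,.076))
E
```

```text
grip off 0.0188 finger end tool z -0.0298
tcp [-0.0065  0.1213  0.1158] true tip [-0.0213  0.1212  0.1417] [-0.51  0.15 -0.17]
to [0.545 0.199 0.076] row [-0.0021  0.0055  0.0447] [-0.0046  0.0035  0.0027] dist 0.045
```

Emit:
{"name": "carry_out", "arguments": {"commands": [[0,0,0.01,0,0,0],[0,0,0.02,0,0,0],[0,0,0.03,0,0,0],[0,0,0.038,0,0,0],[0,0,0.042,0,0,0]]}}

```text
time: 5.1
tool_pos: [0.5453, 0.1999, 0.0774]
ee_rot: [3.141, -0.518, 0.043]
wrist_force: [-1.0, 0.7, -0.4]
width: 0.0003
finger_force: 0.0
```

```bash
python3 tip.py
```

```text
grip off 0.0188 finger end tool z -0.0299
tcp [0.0144 0.1184 0.0774] true tip [-0.0004  0.1184  0.1034] [-1.05  0.67 -0.36]
```

Confirmed: the reported TCP is below the surface and there is no force, so the real tips end about 30 mm short of it. Now the real push.

Emit:
{"name": "carry_out", "arguments": {"commands": [[0,0.008,0,0,0,0],[0,0.017,0,0,0,0],[0,0.025,0,0,0,0],[0,0.033,0,0,0,0],[0,0.04,0,0,0,0]]}}

```text
time: 5.65
tool_pos: [0.5474, 0.1606, 0.0797]
ee_rot: [-3.14, -0.521, 0.044]
wrist_force: [0.3, 1.4, -0.4]
width: 0.0007
finger_force: 1.1
```

```bash
python3 look.py
```

```text
5.65 tcp [0.0148 0.079  0.0797] [-3.14  -0.521  0.044] F [ 0.3   1.38 -0.36]
wrist pull 1244 med [0.001  0.06   0.1181] y [0.055  0.0661] x [-0.0168  0.0163]
wrist blue 31123 med [ 0.0083 -0.0145  0.0842] y [-0.0805  0.0775] x [-0.0393  0.0498]
top blue 673 med [ 0.0132 -0.0252  0.0829] y [-0.0773  0.072 ] x [-0.0445  0.0361]
top knob 15 med [-0.0373 -0.1366  0.1284] y [-0.1426 -0.1314] x [-0.0417 -0.0315]
```

Emit:
{"name": "carry_out", "arguments": {"commands": [[0,0.01,0.001,0,0,0],[0,0.022,0.002,0,0,0],[0,0.034,0.003,0,0,0],[0,0.045,0.003,0,0,0],[0,0.054,0.003,0,0,0]]}}

```text
time: 6.25
tool_pos: [0.5514, 0.1071, 0.0773]
ee_rot: [-3.14, -0.521, 0.044]
wrist_force: [-0.2, 3.5, 0.4]
width: 0.0005
finger_force: 1.2
```

Emit:
{"name": "carry_out", "arguments": {"commands": [[0,0.003,0,0,0,0],[0,0.006,0,0,0,0],[0,0.008,0,0,0,0],[0,0.01,0,0,0,0],[0,0.012,0,0,0,0]]}}

```text
time: 6.75
tool_pos: [0.5517, 0.0954, 0.0768]
ee_rot: [-3.141, -0.52, 0.045]
wrist_force: [-0.1, 1.9, 1.2]
width: 0.0005
finger_force: 1.0
```

```bash
python3 look.py
```

```text
6.75 tcp [0.0163 0.0137 0.0768] [-3.141 -0.52   0.045] F [-0.12  1.94  1.15]
wrist pull 1303 med [ 0.0013 -0.0053  0.1181] y [-0.0103  0.0007] x [-0.0168  0.0167]
wrist blue 30724 med [ 0.0104 -0.0785  0.0841] y [-0.1455  0.0123] x [-0.0373  0.0499]
wrist knob 16 med [-0.0318 -0.1314  0.1005] y [-0.1326 -0.1304] x [-0.0344 -0.0299]
top blue 603 med [ 0.0163 -0.089   0.083 ] y [-0.1396  0.0096] x [-0.0433  0.0365]
top knob 12 med [-0.038  -0.1367  0.127 ] y [-0.1417 -0.1333] x [-0.041  -0.0316]
```

Emit:
{"name": "carry_out", "arguments": {"commands": [[0,0.001,0,0,0,0],[0,0.002,0,0,0,0],[0,0.003,0,0,0,0],[0,0.004,0,0,0,0],[0,0.004,0,0,0,0]]}}

```text
time: 7.35
tool_pos: [0.5516, 0.0949, 0.0767]
ee_rot: [-3.133, -0.52, 0.042]
wrist_force: [-0.2, 12.0, 0.1]
width: 0.0006
finger_force: 6.3
```

The force rose to 12 N with no further motion, so the cover is on its stop. Now I'll retreat.

Emit:
{"name": "carry_out", "arguments": {"commands": [[0,-0.006,0,0,0,0],[0,-0.012,-0.005,0,0,0],[0,-0.012,-0.035,0,0,0],[0,-0.012,-0.065,0,0,0],[0,-0.012,-0.09,0,0,0]]}}

```text
time: 7.85
tool_pos: [0.5058, 0.1007, 0.1559]
ee_rot: [3.141, -0.52, 0.045]
wrist_force: [0.6, 0.3, 0.4]
width: 0.0003
finger_force: 0.0
```

```bash
python3 look.py; python3 - <<'E'
from bench import *
from h import *
plan(get_obs(),c2w(-.097,-.14,.150))
E
```

```text
7.85 tcp [-0.0293  0.021   0.1559] [ 3.141 -0.52   0.045] F [0.58 0.28 0.38]
wrist pull 687 med [-0.0023 -0.0049  0.1179] y [-0.0106  0.0002] x [-0.0175  0.0159]
wrist blue 18351 med [ 0.0005 -0.0702  0.0842] y [-0.1447  0.0111] x [-0.049   0.0493]
wrist knob 679 med [-0.0363 -0.133   0.1256] y [-0.1436 -0.1304] x [-0.0424 -0.0299]
top blue 724 med [ 0.0108 -0.0748  0.0829] y [-0.1391  0.0104] x [-0.043   0.0362]
top knob 13 med [-0.0382 -0.1368  0.1276] y [-0.1417 -0.1333] x [-0.0431 -0.0315]
to [ 0.445 -0.063  0.15 ] row [-0.0654  0.1612 -0.027 ] [-0.0006 -0.0042  0.0013] dist 0.176
```

Emit:
{"name": "carry_out", "arguments": {"commands": [[-0.015,0.025,-0.01,0,0,0],[-0.03,0.06,-0.02,0,0,0],[-0.045,0.095,-0.027,0,0,0],[-0.055,0.13,-0.027,0,0,0],[-0.065,0.161,-0.027,0,0,0]]}}

```text
time: 8.45
tool_pos: [0.443, -0.0644, 0.1442]
ee_rot: [-3.142, -0.519, 0.043]
wrist_force: [0.8, 0.5, -0.5]
width: 0.0003
finger_force: 0.0
```

```bash
python3 look.py; python3 - <<'E'
from bench import *
from h import *
plan(get_obs(),c2w(-.060,-.140,.078))
E
```

```text
8.45 tcp [-0.0992 -0.1413  0.1442] [-3.142 -0.519  0.043] F [ 0.82  0.52 -0.49]
wrist pull 1000 med [-0.0035 -0.0099  0.1171] y [-0.0124 -0.0017] x [-0.0176  0.015 ]
wrist blue 15956 med [-0.0003 -0.068   0.0843] y [-0.1441  0.0107] x [-0.0477  0.05  ]
wrist knob 500 med [-0.0398 -0.1386  0.1283] y [-0.1453 -0.1324] x [-0.0431 -0.0297]
top blue 782 med [ 0.0075 -0.068   0.083 ] y [-0.1388  0.0112] x [-0.0443  0.0359]
top knob 12 med [-0.0378 -0.1366  0.1278] y [-0.1397 -0.1333] x [-0.0432 -0.032 ]
to [ 0.482 -0.061  0.078] row [ 0.0028 -0.0046  0.0763] [ 0.0038  0.008  -0.0077] dist 0.076
```

Emit:
{"name": "carry_out", "arguments": {"commands": [[0.001,-0.002,0.015,0,0,0],[0.001,-0.002,0.032,0,0,0],[0.002,-0.002,0.05,0,0,0],[0.003,-0.002,0.066,0,0,0],[0.003,-0.002,0.076,0,0,0]]}}

```text
time: 9.05
tool_pos: [0.4837, -0.0576, 0.0786]
ee_rot: [-3.139, -0.516, 0.045]
wrist_force: [-0.1, 0.4, 0.1]
width: 0.0007
finger_force: 0.0
```

```bash
python3 look.py pics/w5.png; python3 tip.py; python3 - <<'E'
from bench import *
from h import *
o=get_obs()
for q in (.9,.7,.5,.3,.15,0): print(q); plan(o,c2w(-.045*np.sin(q)-.0007,-.165+.045*np.cos(q),.078))
E
```

```text
9.05 tcp [-0.0582 -0.1363  0.0786] [-3.139 -0.516  0.045] F [-0.11  0.37  0.1 ]
wrist pull 2134 med [-0.0027 -0.0107  0.1165] y [-0.0126 -0.0015] x [-0.0176  0.0157]
wrist blue 28598 med [-0.002  -0.0679  0.0843] y [-0.144   0.0113] x [-0.0484  0.0498]
wrist knob 898 med [-0.039  -0.1387  0.1286] y [-0.145 -0.132] x [-0.043  -0.0295]
top blue 790 med [ 0.0076 -0.068   0.0831] y [-0.139  0.012] x [-0.0446  0.0355]
top knob 12 med [-0.0378 -0.1366  0.1294] y [-0.1397 -0.1333] x [-0.0436 -0.0319]
grip off 0.0188 finger end tool z -0.0063
tcp [-0.0587 -0.1362  0.0785] true tip [-0.0618 -0.1362  0.0839] [-0.25  0.09 -0.11]
0.9
to [ 0.506 -0.057  0.078] row [0.0184 0.0004 0.0127] [-0.0027  0.0064  0.0015] dist 0.022
0.7
to [ 0.512 -0.051  0.078] row [ 0.0239 -0.006   0.0158] [-0.0027  0.0064  0.0015] dist 0.029
0.5
to [ 0.519 -0.045  0.078] row [ 0.0304 -0.011   0.0195] [-0.0027  0.0064  0.0015] dist 0.038
0.3
to [ 0.527 -0.041  0.078] row [ 0.0376 -0.0145  0.0236] [-0.0027  0.0064  0.0015] dist 0.047
0.15
to [ 0.534 -0.04   0.078] row [ 0.0433 -0.016   0.0268] [-0.0027  0.0064  0.0015] dist 0.053
0
to [ 0.54  -0.039  0.078] row [ 0.0491 -0.0165  0.0301] [-0.0027  0.0064  0.0015] dist 0.06
```

View pics/w5.png

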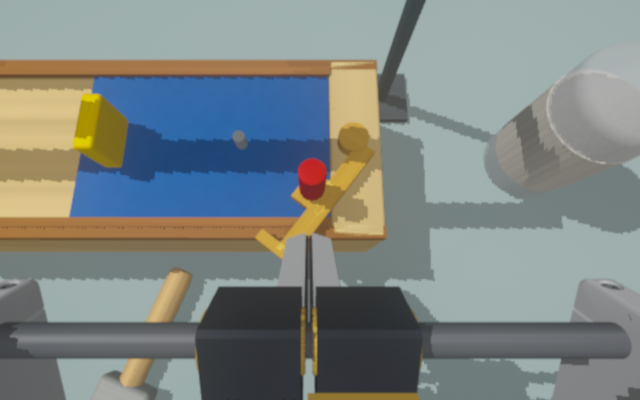

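The fist tip at (310,235) lines up in front of the knob at (312,180), the cover is home, and the bottle at (545,160) is well off. I'll push along the arc.

Emit:
{"name": "carry_out", "arguments": {"commands": [[0.009,0.001,0.006,0,0,0],[0.018,0,0.012,0,0,0],[0.024,-0.004,0.016,0,0,0],[0.027,-0.007,0.018,0,0,0],[0.03,-0.009,0.02,0,0,0]]}}

```text
time: 9.7
tool_pos: [0.5191, -0.0468, 0.0786]
ee_rot: [-3.139, -0.517, 0.045]
wrist_force: [-3.8, 2.7, 1.5]
width: 0.0004
finger_force: 2.2
```

```bash
python3 look.py; python3 - <<'E'
from bench import *
from h import *
o=get_obs()
for q in (.5,.3,.15,0,-.1): print(q); plan(o,c2w(-.045*np.sin(q)-.0007,-.165+.045*np.cos(q),.078))
E
```

```text
9.7 tcp [-0.0223 -0.127   0.0786] [-3.139 -0.517  0.045] F [-3.75  2.72  1.47]
wrist pull 2281 med [-0.0018 -0.0108  0.117 ] y [-0.0125 -0.0015] x [-0.0174  0.0158]
wrist blue 30173 med [ 0.0025 -0.0613  0.0843] y [-0.1443  0.0125] x [-0.0488  0.05  ]
wrist knob 784 med [-0.0241 -0.1273  0.1289] y [-0.1336 -0.1207] x [-0.03   -0.0164]
top blue 674 med [ 0.012  -0.062   0.0831] y [-0.1391  0.0122] x [-0.0431  0.036 ]
top knob 12 med [-0.0226 -0.1254  0.129 ] y [-0.1286 -0.1223] x [-0.0277 -0.0168]
0.5
to [ 0.519 -0.045  0.078] row [-0.0004 -0.0017  0.0004] [-0.0031  0.0056  0.0018] dist 0.002
0.3
to [ 0.527 -0.041  0.078] row [ 0.0068 -0.0052  0.0045] [-0.0031  0.0056  0.0018] dist 0.01
0.15
to [ 0.534 -0.04   0.078] row [ 0.0125 -0.0067  0.0077] [-0.0031  0.0056  0.0018] dist 0.016
0
to [ 0.54  -0.039  0.078] row [ 0.0184 -0.0072  0.0111] [-0.0031  0.0056  0.0018] dist 0.023
-0.1
to [ 0.545 -0.039  0.078] row [ 0.0223 -0.0069  0.0133] [-0.0031  0.0056  0.0018] dist 0.027
```

Emit:
{"name": "carry_out", "arguments": {"commands": [[0.004,-0.003,0.0024,0,0,0],[0.008,-0.0055,0.0048,0,0,0],[0.011,-0.0065,0.0068,0,0,0],[0.014,-0.007,0.0085,0,0,0],[0.016,-0.007,0.0096,0,0,0]]}}

```text
time: 10.3
tool_pos: [0.5385, -0.0405, 0.0785]
ee_rot: [-3.141, -0.52, 0.044]
wrist_force: [-2.7, 2.1, 0.0]
width: 0.0003
finger_force: 1.0
```

```bash
python3 look.py
```

```text
10.3 tcp [-0.0027 -0.1215  0.0785] [-3.141 -0.52   0.044] F [-2.75  2.08  0.02]
wrist pull 2357 med [-0.0015 -0.0108  0.1173] y [-0.0125 -0.0014] x [-0.0173  0.016 ]
wrist blue 28677 med [ 0.0078 -0.0529  0.0843] y [-0.1459  0.0133] x [-0.0487  0.0501]
wrist knob 756 med [-0.0048 -0.1213  0.1289] y [-0.1274 -0.1146] x [-0.0101  0.003 ]
top blue 482 med [ 0.0193 -0.0536  0.0833] y [-0.1411  0.0128] x [-0.043  0.036]
```

Emit:
{"name": "carry_out", "arguments": {"commands": [[0.0009,0,0.0005,0,0,0],[0.0018,0,0.001,0,0,0],[0.0027,0,0.0015,0,0,0],[0.0036,0,0.002,0,0,0],[0.0036,0,0.002,0,0,0]]}}

```text
time: 10.9
tool_pos: [0.5418, -0.0403, 0.0783]
ee_rot: [-3.141, -0.519, 0.044]
wrist_force: [-5.1, 1.4, 1.7]
width: 0.0004
finger_force: 2.4
```

Emit:
{"name": "carry_out", "arguments": {"commands": [[0.0009,0,0.0005,0,0,0],[0.0018,0,0.001,0,0,0],[0.0026,0,0.0015,0,0,0],[0.0026,0,0.0015,0,0,0],[0.0026,0,0.0015,0,0,0]]}}

```text
time: 11.4
tool_pos: [0.5426, -0.0401, 0.0779]
ee_rot: [3.142, -0.514, 0.046]
wrist_force: [-17.6, -0.2, 9.5]
width: 0.0004
finger_force: 8.8
```

```bash
python3 look.py pics/w6.png
```

```text
11.4 tcp [ 0.0014 -0.1213  0.0779] [ 3.142 -0.514  0.046] F [-17.57  -0.17   9.51]
wrist pull 2424 med [-0.0013 -0.0107  0.1173] y [-0.0125 -0.0014] x [-0.0172  0.0162]
wrist blue 28717 med [ 0.0082 -0.0515  0.0843] y [-0.1462  0.0137] x [-0.0487  0.0502]
wrist knob 735 med [-0.0015 -0.1211  0.129 ] y [-0.1272 -0.1145] x [-0.0071  0.0061]
top blue 476 med [ 0.0194 -0.0489  0.0831] y [-0.1405  0.0126] x [-0.0431  0.036 ]
```

View pics/w6.png

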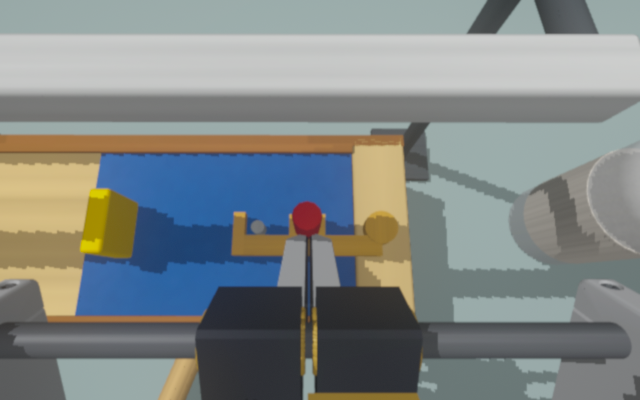

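The hook's arm lies along the case, its tip at (240,230) behind the catch post at (258,227), and the force rose at the stop. I'll back the hand off straight away from the knob.

Emit:
{"name": "carry_out", "arguments": {"commands": [[-0.008,0,-0.005,0,0,0],[-0.02,0,-0.015,0,0,0],[-0.03,0,-0.04,0,0,0],[-0.03,0,-0.075,0,0,0],[-0.03,0,-0.11,0,0,0]]}}

```text
time: 12.0
tool_pos: [0.4642, -0.0442, 0.1602]
ee_rot: [3.141, -0.521, 0.044]
wrist_force: [0.3, -0.1, 0.2]
width: 0.0005
finger_force: 0.0
```

Emit:
{"name": "carry_out", "arguments": {"commands": [[0,0,-0.03,0,0,0],[0,0,-0.06,0,0,0],[0,0,-0.08,0,0,0],[0,0,-0.08,0,0,0],[0,0,-0.08,0,0,0]]}}

```text
time: 12.5
tool_pos: [0.4253, -0.0461, 0.2288]
ee_rot: [3.141, -0.522, 0.044]
wrist_force: [0.7, -0.3, -0.5]
width: 0.0004
finger_force: 0.0
```

```bash
python3 look.py pics/w7.png
```

```text
12.5 tcp [-0.116  -0.1222  0.2288] [ 3.141 -0.522  0.044] F [ 0.66 -0.33 -0.54]
wrist pull 483 med [-0.0038 -0.0089  0.1177] y [-0.0122 -0.0019] x [-0.0175  0.015 ]
wrist blue 9060 med [-0.0037 -0.0617  0.0843] y [-0.1458  0.0139] x [-0.0482  0.0495]
wrist knob 248 med [-0.0046 -0.1212  0.1278] y [-0.1274 -0.115 ] x [-0.0075  0.0048]
top blue 739 med [-0.0218 -0.0646  0.0829] y [-0.1414  0.0111] x [-0.0447  0.0359]
```

View pics/w7.png

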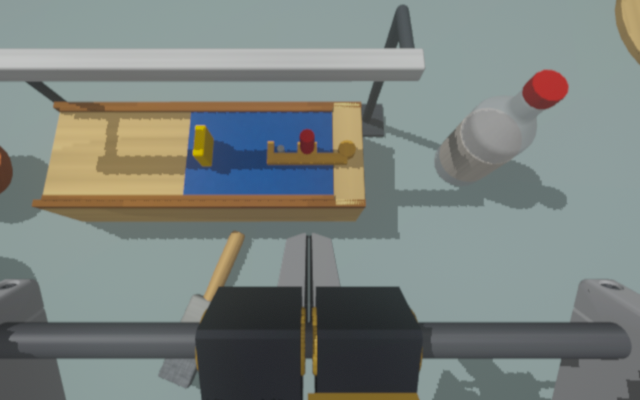

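The cover is home (pull at (202,145)), the hook is closed around the post (tip at (270,152)), the hand is clear, and the bottle and brush in this view look undisturbed. Handing in.

```bash
python3 -c "
from bench import *
print(close_job())"
```

```text
the job is handed in; nothing more can be done
None
```

I slid the cover home to its stop, closed the hook around the catch post, took the hand clear and handed the job in at 12.5 s; `close_job` returned no verdict, and I did not re-measure the bystanders, though no move went near them.

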